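Load the die holder into the foil press bed behind its gravity catch

ROBOT

A 7-joint arm with a two-finger parallel gripper is mounted at the origin on the work surface. World frame = base frame: x ahead of the robot, y to its left, z up, the work surface at z = 0. Lengths are in m, angles in rad, forces in N, time in s.
With the tool pointing down it reaches from about 0.4 to 0.85 m from the base axis. Payload 10.4 kg.
Tool frame: the origin (TCP) lies where the fingers leave the gripper's body, on its centre line; the fingertips stand 73 mm ahead of it and the grasp point (between the pads) lies 54 mm ahead of it; z points along the fingers, y is the direction in which the jaws open and shut (so a half turn about z gives the same grasp; the last joint's range is limited). The gripper opens to 85 mm and grips with 20 to 120 N. Pads are 22 mm wide; open, the fingers measure 114 mm over their backs; the gripper's body (76 mm by 85 mm) begins 54 mm behind the grasp point. The pads swing forward as they close: fully open they stand 13 mm farther back than shut.
Start: joints at [-1.217, 0.332, -0.065, 1.46, 0.022, 1.35, -0.088], TCP at [0.23, 0.581, 0.304] pointing down, gripper open.
Joint ranges: [-2.6, 2.6], [-0.5, 2.12], [-1.47, 1.34], [0.16, 2.42], [-1.27, 4.41], [0.06, 2.06], [-2.6, 2.6]. Speed limits (rad/s): [2.22, 2.22, 2.79, 2.79, 3.14, 3.14, 3.14].

INTERFACE

Orientations are given as a unit quaternion [x, y, z, w].
In Python, from workcell import get_obs, camera, camera_model, hand_in gives the robot as it stands.
- The arm moves only by the shell command python3 -m crank 'ROWS' [FORCE]. ROWS is text: rows parted by semicolons, each of 7 numbers parted by spaces: the shift along the tool's x, y, z in units of 40 mm (1.0 is 40 mm), then the turn, a rotation vector about the tool's x, y, z in units of 8 degrees (1.0 is 8 degrees), then the finger opening in mm, from 0 to 85.4. In form: x y z ax ay az jaw; .... A call has exactly 10 rows; each row shifts and turns the pose as measured when the row begins, along the tool's axes as they then stand; what a row does not reach is not made up. A row lasts 1/10 s, in which the tool goes at most 50 mm and 8.59 degrees, less where a joint would pass 70% of its speed; a pose out of reach is approached as far as the arm can. A call is refused whole if a number of a shift passes 1 or a number of a turn 1, either way. A call with a gripper value outside its range is refused whole. The fingers move at their own pace and stop on an object; FORCE is the grip in N (left out, the last holds). Time passes only in rows, so rows that do not move let the fingers close, or fill a call up. It gives the time, the measured TCP pose, the force and the opening at its end, in the units of the state.
- get_obs(): the state, without advancing time (a new reading comes with each control period).
- camera(name): name is "scene" or "top"; returns (picture, depth): 420x560x3 uint8, red, green, blue; 420x560 float32, m along the optical axis (not along the pixel's ray), 0 where there is no reading.
- camera_model(name): a dict with "fx", "fy", "cx", "cy" (pixels), "position" and "rotation" of the camera in the world. Camera axes: x right, y up, looking along -z (the intrinsics and any distortion apply to the point x, -y, -z); pixel columns grow to the right and rows downward; lengths in m; the calibration is good to about 2 mm. A picture is of the moment at which its call begins. camera_model takes no time and is no camera call.
- hand_in(): hands the job in, once; it reports no verdict.
The state is a dict: "clock": time; "joint_pos": joint angles; "joint_velocities": joint speeds; "tau": joint torques, N m; "position": TCP position; "ee_rot": TCP orientation; "ft_force": force on the tool from outside, world axes, zero at the start; "torque": the same for the moment, N m; "grip_width": opening from 0.0 (shut) to 1.0 (fully open).
Only numpy, scipy, OpenCV 4.12 (cv2) and the standard library are available. Lean on these libraries where they do the work, as an engineer would, in place of code of your own. Each camera call takes 0.05 s, during which the arm holds its last target.

TASK

Swing the fold-out support at the mouth of the press bed over until it lies flat outside and stays there by itself. Then lay the die holder (the oblong plate with an upright grip bar) on the support and slide it into the bed, rounded nose first, so that the plate itself lifts the hinged catch, until it is far enough in for the catch to drop down behind its square tail; let go and leave it there. Do not touch the catch with the gripper, and leave the spare plate, tumbler, foil roll and wrench where they are.

Things in the scene. Friction and masses are not known exactly. Their poses are not given: they have to be found in the camera images.
- bed: Fixed dark steel press bed, 255 long, 150 wide, sliding surface 45 above the table. Origin: on the table below the middle of its mouth (edge rounded, radius 10); x: sliding direction (inward), y: to the left across it, z up. Two side rails, x 0 to 255, 25 high, inner faces at y = +-53, guide the 100 wide plate; ears at the mouth flare out to about y = +-69 at x = -30.
- bed_stop (a point): Middle of the bed's end stop wall at the sliding surface (bed x = 234, 45 above the table); the wall is 34 high. Over both rails, from bed x = 110 to 235, lie lips, 25 to 31 above the sliding surface, reaching in to y = +-40: the plate can enter only from the mouth. The space between the lips is open above.
- support (a joint): Hinge of the fold-out support, rad. 0: leaning 0.6 rad inward from upright on its stop, blocking the mouth; grows as it swings outward (to the bed's -x); 0.6: upright; 2.171: lying level outside, top flush with the sliding surface. It falls by its own weight to either end; under 0.2 N m moves it.
- support_hinge (a point): Point on the support's hinge axis, middle of the bed, 12 outside the mouth (bed x = -12), 39 above the table. The axis runs along the bed's y.
- bar_centre (a point): Middle of the T bar at the support's free end: a round steel rod of 12 diameter, 100 long along the bed's y, 115 from the hinge axis. The rest of the support is a flat steel tongue 30 wide, 12 thick; the bar overhangs it by 35 at each side and can be pinched there, turning between the fingers as the support swings.
- catch (a joint): Gravity catch on the right side of the bed, rad: a 150 g steel pawl 80 long, 16 wide, 10 thick, sloping down and inward from its pivot at bed x = 20, y = -38, 50 above the sliding surface. 0: fallen on its stop; grows as it is lifted (about 0.26 resting on the plate's top). No spring. Its bracket stands on the right rail at x = 7 to 33, 64 above the sliding surface.
- catch_tip (a point): Lower corner of the catch's free end; fallen it is at bed x = 85, y = -38, 4 above the sliding surface. The plate's tail must pass bed x = 96 for the catch to drop behind it; with the nose at the end stop the tail is at x = 104.
- plate_grip (a point): Centre of the grip bar of the die holder, a loose aluminium plate 130 x 100 x 22, 0.45 to 0.8 kg. x points to its rounded nose, z up. The bar stands across the plate: 14 thick (x), 36 wide (y), 45 high. This point is 44.5 above the underside, 77 behind the nose's tip, 53 ahead of the square tail (two dark screw heads near it). With the nose at the end stop it is at bed x = 157.
- spare: Bystander: loose square aluminium plate 105 x 105 x 22 with a round knob 32 across and 40 high. Origin: centre of its underside. Its place may be swapped with the die holder's.
- tumbler: Bystander: loose violet tumbler with black lid, 86 across, 162 high. Origin: centre of its underside.
- foil_roll: Bystander: loose roll of gold-coloured foil standing on end, 90 across, 60 high. Origin: centre of its underside.
- wrench: Bystander: loose steel wrench 180 long lying flat. Origin: near its middle, on the table; x along it.

How it is judged:
On the way, in this order (a step that is already met when the one before it is completed fails the run):
1. the support lies open outside (value of joint support above 2 rad), for 0.2 s.
2. the plate, on its way in from the mouth, has lifted the catch and carries it (value of joint catch above 0.12 rad and x of plate_grip in the frame of bed between -0.03 and 0.14 m and y of plate_grip in the frame of bed between -0.012 and 0.012 m and z of plate_grip in the frame of bed below 0.105 m), for 0.2 s.
At the end, for the whole second after the job is handed in: Support open (over 2.0 rad); die holder flat in the bed under the lips, nose inward: grip centre at bed x 136 to 163 mm, within 8 mm of the middle line, 83 to 96 mm above the table, turned under 0.1 rad; catch dropped behind its tail (under 0.06 rad); released and still (value of joint support above 2 rad and value of joint catch below 0.06 rad and x of plate_grip in the frame of bed between 0.136 and 0.163 m and y of plate_grip in the frame of bed between -0.008 and 0.008 m and z of plate_grip in the frame of bed between 0.083 and 0.096 m and angle between the x axis of plate_grip and the x axis of bed, either way round below 0.1 rad and velocity of joint catch below 0.1 rad/s); the robot touches nothing.
It fails at once if the gripper touches the catch (contact force between any of the fingers, the arm and catch above 0.5 N).
It fails at once if the spare plate is moved more than 30 mm (distance of spare from where it was at the start of the episode above 0.03 m).
It fails at once if the tumbler is moved more than 30 mm or tipped (distance of tumbler from where it was at the start of the episode above 0.03 m or angle between tumbler's own z axis and vertical above 0.4 rad).
It fails at once if the foil roll is moved more than 30 mm (distance of foil_roll from where it was at the start of the episode above 0.03 m).
It fails at once if the wrench is moved more than 30 mm (distance of wrench from where it was at the start of the episode above 0.03 m).
It also fails if it takes over 72 s, if anything falls off the work surface, if the arm or the gripper's body presses on something with over 40 N, if the wrist force passes 120 N, or if a joint passes its speed limit or range.

## Working session

There is one attempt and no reset: what is moved stays moved. The work goes in short steps, Python scripts to look and compute and a shell command to move; the robot and the scene stay as the last step left them, time stands still between calls to the robot, and variables do not carry over. Pictures are saved under pics/ and viewed, and the job is handed in when it is done.

```bash
mkdir -p pics; ls
cat > h.py <<'E'
import numpy as np, cv2
from workcell import get_obs, camera, camera_model
from scipy.spatial.transform import Rotation as R
def cloud(name,d):
    m=camera_model(name); 
    v,u=np.mgrid[0:d.shape[0],0:d.shape[1]]
    x=(u-m['cx'])/m['fx'];y=(v-m['cy'])/m['fy']
    p=np.stack([x*d,-y*d,-d],-1)
    Rm=np.array(m['rotation'])
    if Rm.shape!=(3,3): Rm=R.from_quat(Rm).as_matrix()
    return p@Rm.T+np.array(m['position'])
E
python3 - <<'E'
from h import *
for n in('scene','top'):
    m=camera_model(n);print(n,m)
    im,d=camera(n);cv2.imwrite(f'pics/{n}0.png',im[:,:,::-1]);np.save(f'{n}0.npy',d);np.save(f'{n}0i.npy',im)
print(get_obs())
E
```

```text
pics
scene {'fx': 510.7018823197877, 'fy': 510.7018823197877, 'cx': 287.51481488085795, 'cy': 203.24805309141308, 'position': array([1.19227838, 0.66887692, 1.1374699 ]), 'rotation': array([0.11666935, 0.32523076, 0.87653517, 0.33511089])}
top {'fx': 479.65739182395987, 'fy': 479.65739182395987, 'cx': 279.73846461798536, 'cy': 206.54664482387815, 'position': array([ 0.40731058, -0.01061172,  1.3330442 ]), 'rotation': array([ 0.05757454, -0.06292702, -0.70034328,  0.70869221])}
{'clock': 0.1, 'joint_pos': array([-1.21655464,  0.33279108, -0.06466405,  1.46081911,  0.02158272,
        1.34988331, -0.0884627 ]), 'joint_velocities': array([-0.00024791, -0.00209304, -0.00066581, -0.00222099, -0.00093886,
       -0.00117135,  0.00068141]), 'tau': array([ 3.40950910e-04, -6.26747203e+01,  4.85239585e-02, -3.92428851e+01,
        1.61839044e-02,  7.06361403e-03,  2.29517440e-05]), 'position': array([0.229921  , 0.58093012, 0.30322457]), 'ee_rot': array([ 1.87299084e-01,  9.82302748e-01, -5.96580797e-04, -8.94898032e-05]), 'ft_force': array([ 0.40357149, -0.48594158, -0.61640709]), 'torque': array([0.00900634, 0.0032936 , 0.01699294]), 'grip_width': 1.0040769725487868}
```

View pics/scene0.png

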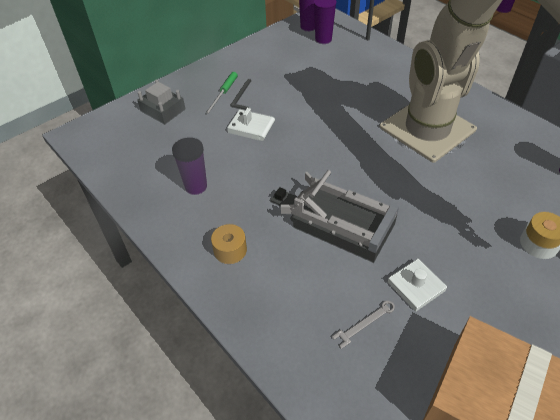

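View pics/top0.png

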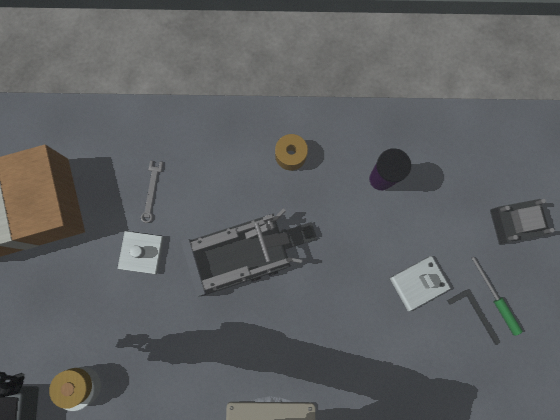

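Run:
```python
from h import *
t=np.load('top0i.npy')
a=cv2.resize(t[190:320,170:340],None,fx=4.5,fy=4.5,interpolation=cv2.INTER_CUBIC);cv2.imwrite('pics/z1.png',np.clip(a*1.5,0,255).astype(np.uint8)[:,:,::-1])
a=cv2.resize(t[245:320,380:470],None,fx=7,fy=7,interpolation=cv2.INTER_CUBIC);cv2.imwrite('pics/z2.png',a[:,:,::-1])
s=np.load('scene0i.npy')
a=cv2.resize(s[160:265,260:410],None,fx=5,fy=5,interpolation=cv2.INTER_CUBIC);cv2.imwrite('pics/z3.png',np.clip(a*1.4,0,255).astype(np.uint8)[:,:,::-1])
d=np.load('top0.npy');P=cloud('top',d)
for u,v in [(253,240),(440,300),(137,252),(291,150),(350,350),(420,283),(300,40)]: print(u,v,P[v,u].round(4))
```

```text
253 240 [0.5376 0.0521 0.039 ]
440 300 [ 0.3831 -0.4606  0.0007]
137 252 [0.4997 0.3554 0.0651]
291 150 [ 0.8017 -0.0499  0.0033]
350 350 [ 0.248  -0.2131 -0.0045]
420 283 [ 0.4281 -0.4002  0.0253]
300 40 [ 1.5599 -0.1106 -0.7499]
```

View pics/z1.png

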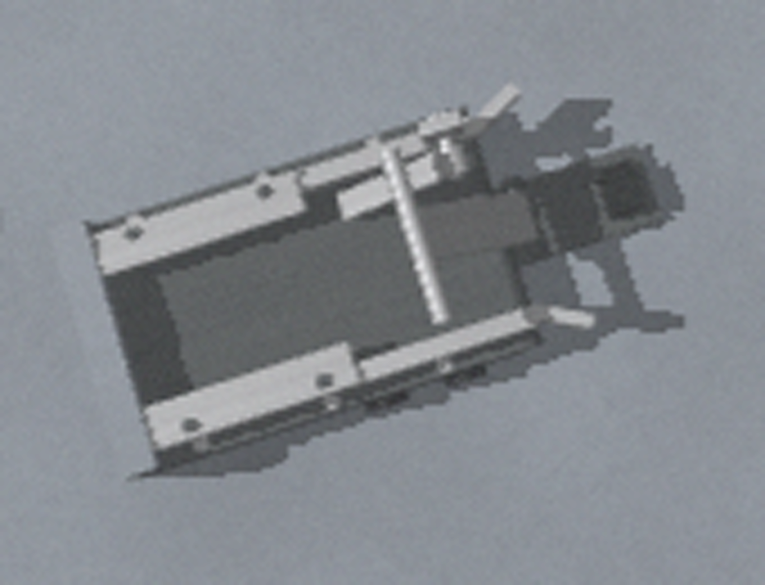

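View pics/z2.png

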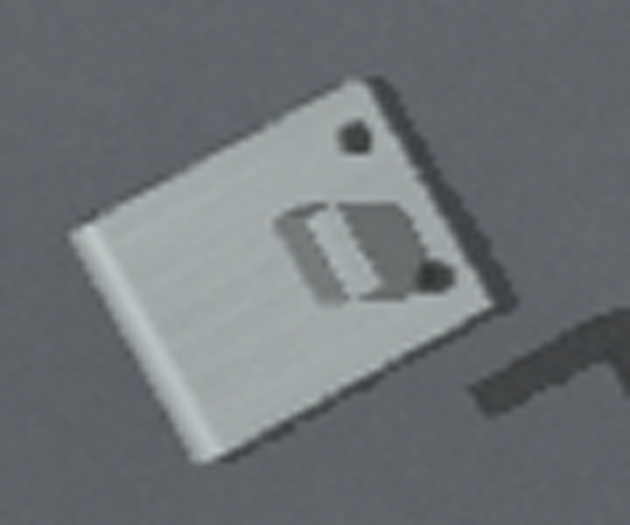

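View pics/z3.png

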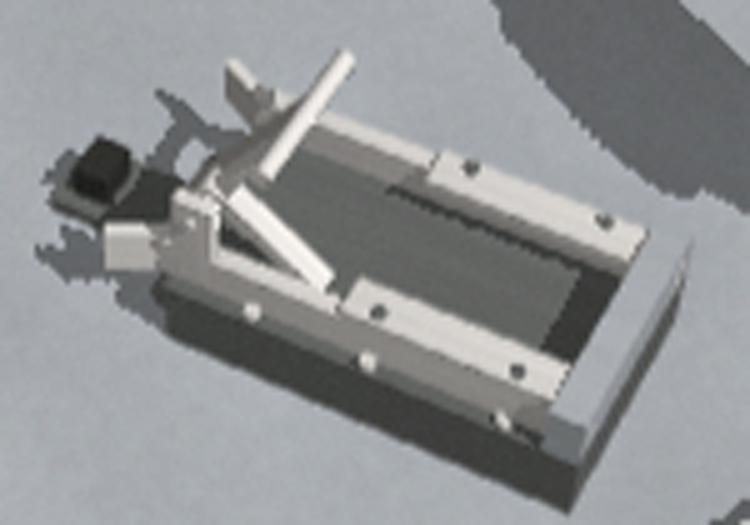

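```bash
cat >> h.py <<'E'
def ray(name,uv,z):
    m=camera_model(name);uv=np.atleast_2d(np.array(uv,float))
    r=np.stack([(uv[:,0]-m['cx'])/m['fx'],-(uv[:,1]-m['cy'])/m['fy'],-np.ones(len(uv))],-1)@R.from_quat(m['rotation']).as_matrix().T
    o=np.array(m['position']);return o+r*((z-o[2])/r[:,2])[:,None]
def proj(name,p):
    m=camera_model(name);q=(np.atleast_2d(p)-m['position'])@R.from_quat(m['rotation']).as_matrix()
    return np.stack([m['cx']+m['fx']*q[:,0]/-q[:,2],m['cy']-m['fy']*q[:,1]/-q[:,2]],-1)
def fit2(model,world):
    a=np.array(model)[:,:2];b=np.array(world)[:,:2];ac=a-a.mean(0);bc=b-b.mean(0)
    th=np.arctan2((ac[:,0]*bc[:,1]-ac[:,1]*bc[:,0]).sum(),(ac*bc).sum())
    c,s=np.cos(th),np.sin(th);M=np.array([[c,-s],[s,c]]);t=b.mean(0)-M@a.mean(0)
    return th,t,(a@M.T+t-b)
E
python3 - <<'E'
from h import *
def z1(x,y): return (170-0.5+(x+.5)/4.5,190-0.5+(y+.5)/4.5)
pix=[z1(302,210),z1(106,273),z1(350,345),z1(146,407)]
pix=[z1(*p) for p in [(303,211),(353,343),(135,233),(264,190),(190,425),(325,380)]]
w=ray('top',pix,0.076);print(w.round(4))
# midline from screw mids
for n in('top','scene'):
    d=np.load(n+'0.npy');P=cloud(n,d)
    # table plane fit near bed
    m=(abs(P[...,2])<.012)&(d>0)&(P[...,0]>.3)&(P[...,0]<.9)&(abs(P[...,1])<.5)
    A=np.c_[P[m][:,:2],np.ones(m.sum())];c=np.linalg.lstsq(A,P[m][:,2],rcond=None)[0];print(n,'plane',c,m.sum(),(A@c-P[m][:,2]).std())
    h=P[...,2]-(P[...,0]*c[0]+P[...,1]*c[1]+c[2])
    m=(h>.045)&(h<.1)&(P[...,0]>.4)&(P[...,0]<.7)&(P[...,1]>-.12)&(P[...,1]<.25)
    print(np.histogram(h[m],bins=np.arange(.045,.1,.004)))
E
```

```text
[[0.5426 0.0927 0.076 ]
 [0.4664 0.0618 0.076 ]
 [0.5286 0.1902 0.076 ]
 [0.5547 0.1158 0.076 ]
 [0.4185 0.1543 0.076 ]
 [0.445  0.0774 0.076 ]]
top plane [-7.87493060e-04 -1.05761186e-03  8.82861773e-06] 63877 0.002913471097283298
(array([1270,  213,   41,   55,   52,  186,  389,  668,  571,  120,   16,
         29,   36]), array([0.045, 0.049, 0.053, 0.057, 0.061, 0.065, 0.069, 0.073, 0.077,
       0.081, 0.085, 0.089, 0.093, 0.097]))
scene plane [-1.29470129e-03  6.56754270e-04 -8.18926047e-05] 52643 0.002698730285524122
(array([857, 260, 153, 153, 162, 238, 335, 542, 505,  90,  31,  35,  31]), array([0.045, 0.049, 0.053, 0.057, 0.061, 0.065, 0.069, 0.073, 0.077,
       0.081, 0.085, 0.089, 0.093, 0.097]))
```

```bash
cat > fitbed.py <<'E'
from h import *
from scipy.optimize import least_squares
def Z1(x,y): return (170-0.5+(x+.5)/4.5,190-0.5+(y+.5)/4.5)
def Z3(x,y): return (260-0.5+(x+.5)/5,160-0.5+(y+.5)/5)
T=[Z1(*p) for p in [(135,233),(264,190),(190,425),(325,380),(303,211),(353,343)]]
S=[Z3(*p) for p in [(517,371),(378,312),(605,221),(472,167),(360,280),(428,172)]]
def model(q):
    x,y,th,b,a1,a2=q
    m=np.array([[a1,-b,.0765],[a2,-b,.0765],[a1,b,.0765],[a2,b,.0765],[.11,-.04,.076],[.11,.04,.076]])
    c,s=np.cos(th),np.sin(th);return np.c_[x+c*m[:,0]-s*m[:,1],y+s*m[:,0]+c*m[:,1],m[:,2]]
def res(q,use='ts'):
    w=model(q);r=[]
    if 't' in use:r.append((proj('top',w)-T).ravel())
    if 's' in use:r.append((proj('scene',w)-S).ravel())
    return np.concatenate(r)
for use in('ts','t','s'):
    r=least_squares(res,[.5,0,1.9,.05,.2,.13],args=(use,));print(use,r.x.round(4),np.degrees(r.x[2]),abs(r.fun).max().round(2))
E
python3 fitbed.py
```

```text
ts [ 0.5403 -0.0254  1.8998  0.0581  0.2094  0.1294] 108.8516948139784 1.53
t [ 0.5413 -0.0265  1.9015  0.058   0.2099  0.1298] 108.9507327193743 1.07
s [ 0.5393 -0.0242  1.8978  0.0584  0.2088  0.1289] 108.7331795897893 1.05
```

Run:
```python
from h import *
s=np.load('scene0i.npy')
a=cv2.resize(s[95:150,215:285],None,fx=10,fy=10,interpolation=cv2.INTER_CUBIC);cv2.imwrite('pics/z4.png',a[:,:,::-1])
# overlay bed
x,y,th=.5403,-.0254,1.90
c,sn=np.cos(th),np.sin(th)
def W(m): m=np.array(m,float);return np.c_[x+c*m[:,0]-sn*m[:,1],y+sn*m[:,0]+c*m[:,1],m[:,2]]
L=[[(.11,-.04,.076),(.235,-.04,.076)],[(.11,.04,.076),(.235,.04,.076)],[(0,-.053,.07),(.11,-.053,.07)],[(0,.053,.07),(.11,.053,.07)],[(0,-.053,.045),(0,.053,.045)],[(.234,-.04,.045),(.234,.04,.045)],[(-.012,-.03,.039),(-.012,.03,.039)],[(.02,-.038,.095),(.085,-.038,.049)],[(0,-.075,0),(.255,-.075,0)],[(.255,-.075,0),(.255,.075,0)],[(0,.075,0),(.255,.075,0)]]
a=.6;bx=-.012+.115*np.sin(a);bz=.039+.115*np.cos(a);L.append([(bx,-.05,bz),(bx,.05,bz)])
for n,(u0,v0,u1,v1) in dict(top=(170,190,340,320),scene=(260,160,410,265)).items():
    im=np.load(n+'0i.npy')[v0:v1,u0:u1];f=4.5;im=cv2.resize(im,None,fx=f,fy=f,interpolation=cv2.INTER_CUBIC)
    for l in L:
        p=((proj(n,W(l))-[u0,v0]+.5)*f).astype(int);cv2.line(im,tuple(map(int,p[0])),tuple(map(int,p[1])),(255,0,0),1)
    cv2.imwrite(f'pics/ov_{n}.png',im[:,:,::-1])
```

```text
(no output)
```

View pics/ov_top.png

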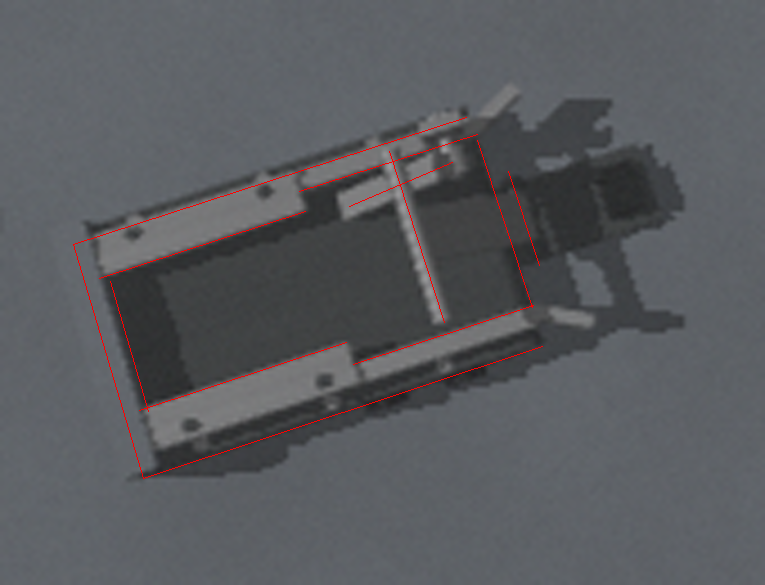

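View pics/ov_scene.png

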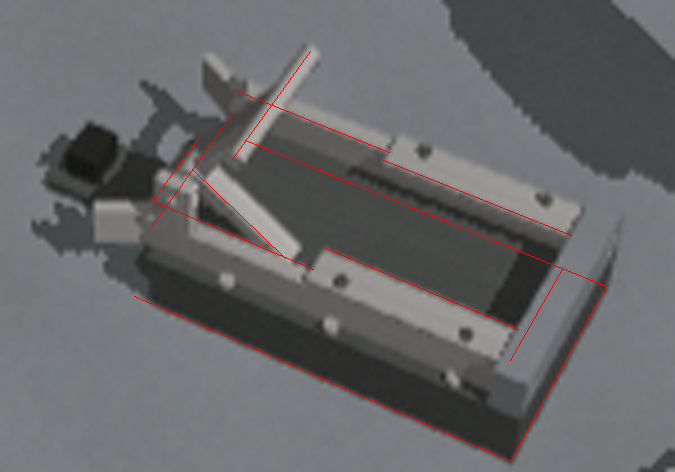

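View pics/z4.png

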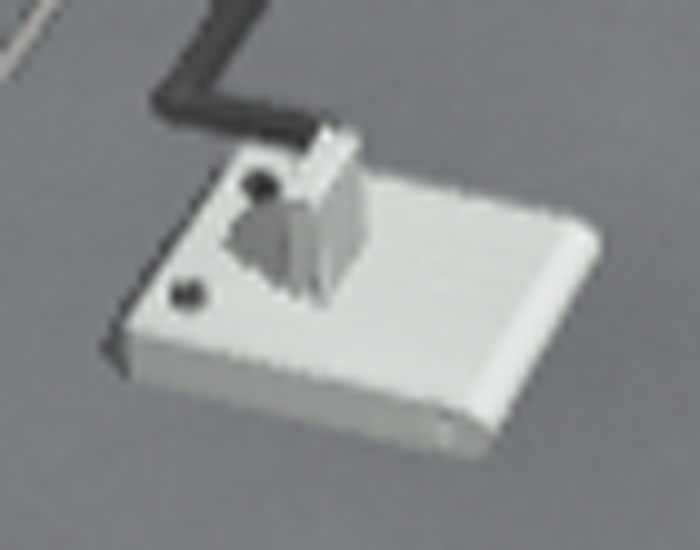

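```bash
cat > fitdie.py <<'E'
from h import *
from scipy.optimize import least_squares
def Z2(x,y): return (380-0.5+(x+.5)/7,245-0.5+(y+.5)/7)
def Z4(x,y): return (215-0.5+(x+.5)/10,95-0.5+(y+.5)/10)
T=[Z2(*p) for p in [(358,80),(495,303),(355,138),(435,277),(335,203),(382,290),(305,210),(350,300)]]
S=[Z4(*p) for p in [(128,330),(240,145),(187,293),(262,185),(290,190),(325,125),(318,200),(358,140)]]
def model(q):
    x,y,th,b,a=q
    m=np.array([[-.053,-.05,.022],[-.053,.05,.022],[a,-b,.022],[a,b,.022],[-.007,-.018,.067],[-.007,.018,.067],[.007,-.018,.067],[.007,.018,.067]])
    c,s=np.cos(th),np.sin(th);return np.c_[x+c*m[:,0]-s*m[:,1],y+s*m[:,0]+c*m[:,1],m[:,2]]
def res(q,use='ts'):
    w=model(q);r=[]
    if 't' in use:r.append((proj('top',w)-T).ravel())
    if 's' in use:r.append((proj('scene',w)-S).ravel())
    return np.concatenate(r)
for use in('ts','t','s'):
    r=least_squares(res,[.42,-.4,2.05,.03,-.04],args=(use,));print(use,r.x.round(4),np.degrees(r.x[2]),abs(r.fun).max().round(2),r.fun.round(1))
E
python3 fitdie.py
python3 - <<'E'
from h import *
x,y,th=.5403,-.0254,1.90
c,s=np.cos(th),np.sin(th)
for a in (0,.6,1.1,1.6,2.0,2.171):
  bx=-.012+.115*np.sin(.6-a);bz=.039+.115*np.cos(.6-a)
  for yy in(-.034,.034): print(a,yy,x+c*bx-s*yy,y+s*bx+c*yy,bz)
print(R.from_quat(get_obs()['ee_rot']).as_matrix().round(3))
E
```

```text
ts [ 0.4337 -0.4102  2.0666  0.0301 -0.0393] 118.40852010223558 1.22 [-0.1 -0.6 -0.8  0.4 -0.3 -0.  -0.3 -0.1 -0.2 -0.3  0.1 -0.4 -0.5  1.2
  0.1  0.7 -0.6 -0.4  0.4 -0.3 -0.2  0.4 -0.5  0.1 -1.2 -0.1 -0.4 -0.3
 -0.  -0.2  0.2 -0.9]
t [ 0.4341 -0.4108  2.0603  0.0302 -0.0392] 118.04683031536128 1.0 [ 0.2 -0.7 -0.6  0.4 -0.  -0.2 -0.1 -0.1  0.1 -0.5  0.3 -0.6 -0.2  1.
  0.3  0.5]
s [ 0.4334 -0.4088  2.0784  0.0299 -0.0394] 119.08332024431174 0.83 [-0.2 -0.1  0.4 -0.1  0.1  0.6 -0.4  0.3 -0.8  0.1 -0.1 -0.1  0.4 -0.
  0.5 -0.8]
0 -0.034 0.555361230408223 0.035683184760972604 0.133913595714613
0 0.034 0.4910128244454789 0.013699494214254376 0.133913595714613
0.6 -0.034 0.5763536777837341 -0.02576375577888986 0.154
0.6 0.034 0.51200527182099 -0.04774744632560809 0.154
1.1 -0.034 0.5941779043763794 -0.07793700513927534 0.13992199461739285
1.1 0.034 0.5298294984136352 -0.09992069568599357 0.13992199461739285
1.6 -0.034 0.6076381386575105 -0.11733642345055453 0.10113476517483608
1.6 0.034 0.5432897326947663 -0.13932011399727276 0.10113476517483608
2.0 -0.034 0.6129910236667125 -0.133004839857346 0.05854622143352772
2.0 0.034 0.5486426177039684 -0.15498853040406424 0.05854622143352772
2.171 -0.034 0.6135319772019074 -0.13458826360577122 0.03897657758157508
2.171 0.034 0.5491835712391633 -0.15657195415248945 0.03897657758157508
[[-0.93   0.368 -0.   ]
 [ 0.368  0.93  -0.001]
 [-0.    -0.001 -1.   ]]
```

```bash
cat >> h.py <<'E'
BX,BY,BT=.5403,-.0254,1.90
def bed(p):
    c,s=np.cos(BT),np.sin(BT);return np.array([BX+c*p[0]-s*p[1],BY+s*p[0]+c*p[1],p[2]])
def tobed(w):
    c,s=np.cos(BT),np.sin(BT);d=np.array(w[:2])-[BX,BY];return np.array([c*d[0]+s*d[1],-s*d[0]+c*d[1],w[2]])
def go(p,yaw=BT,o=None):
    "p: grasp point world; yaw: direction of tool y; prints total shift units in current tool axes and turn units"
    o=o or get_obs();M=R.from_quat(o['ee_rot']).as_matrix();g=o['position']+.054*M[:,2]
    y=np.array([np.cos(yaw),np.sin(yaw),0]);
    if y@M[:,1]<0:y=-y
    z=np.array([0,0,-1.]);G=np.c_[np.cross(y,z),y,z]
    rv=R.from_matrix(M.T@G).as_rotvec(degrees=True)/8
    t=np.array(p)-.054*z
    print('clk',round(o['clock'],2),'shift',(M.T@(t-o['position'])/.04).round(2),'turn',rv.round(2),'| after turn',(G.T@(t-o['position'])/.04).round(2),'grasp bed',(tobed(g)*1000).round(1),'F',o['ft_force'].round(1),'w',round(o['grip_width'],3))
E
python3 - <<'E'
from h import *
go(bed([.053,.035,.20]))
print(ray('top',[393,165],.162),ray('top',[440,300],.0))
E
```

```text
clk 0.1 shift [-11.27 -10.8    1.24] turn [-0.01 -0.   -5.06] | after turn [ -1.57 -15.53   1.23] grasp bed [674.1  97.7 249.2] F [ 0.4 -0.5 -0.6] w 1.004
[[ 0.71896879 -0.30262989  0.162     ]] [[ 0.38310818 -0.4608418   0.        ]]
```

```bash
python3 -m crank '0 0 0 0 0 -1 40;0 0 0 0 0 -1 40;0 0 0 0 0 -1 40;0 0 0 0 0 -1 40;0 0 0 0 0 -1 40;0 -0.5 0 0 0 0 40;0 -1 0 0 0 0 40;0 -1 0 0 0 0 40;0 -1 0 0 0 0 40;0 -1 0 0 0 0 40' 40
python3 -c "
from h import *
go(bed([.053,.035,.20]))"
```

```text
clock: 1.1
position: [0.2893, 0.409, 0.2977]
ee_rot: [-0.179, 0.984, -0.004, -0.004]
ft_force: [1.4, 0.0, -0.9]
grip_width: 0.469
clk 1.1 shift [ -1.22 -11.02   1.15] turn [-0.04 -0.07  0.22] | after turn [ -1.55 -10.98   1.09] grasp bed [491.9  97.6 243.7] F [ 1.4  0.  -0.9] w 0.469
```

```bash
python3 -m crank '-0.1 -1 0 0 0 0.2 40;-0.1 -1 0 0 0 0 40;-0.2 -1 0 0 0 0 40;-0.2 -1 0.1 0 0 0 40;-0.2 -1 0.1 0 0 0 40;-0.2 -1 0.2 0 0 0 40;-0.2 -1 0.2 0 0 0 40;-0.1 -1 0.2 0 0 0 40;-0.1 -1 0.2 0 0 0 40;0 -1 0 0 0 0 40'
python3 -c "
from h import *
go(bed([.053,.035,.20]))"
```

```text
clock: 2.1
position: [0.4766, 0.0323, 0.257]
ee_rot: [-0.165, 0.986, -0.003, -0.004]
ft_force: [0.2, 0.1, 0.9]
grip_width: 0.471
clk 2.1 shift [-0.16 -0.55  0.08] turn [-0.04 -0.07  0.02] | after turn [-0.17 -0.55  0.07] grasp bed [ 74.8  42.1 203. ] F [0.2 0.1 0.9] w 0.471
```

```bash
python3 -m crank '-0.1 -0.3 0 0 -0.1 0 40;-0.1 -0.25 0.1 0 0 0 40;0 0 0 0 0 0 40;0 0 0.5 0 0 0 40;0 0 0.5 0 0 0 40;0 0 0.4 0 0 0 40;0 0 0.2 0 0 0 40;0 0 0 0 0 0 40;0 0 0 0 0 0 40;0 0 0 0 0 0 40'
python3 - <<'E'
from h import *
go(bed([.053,.035,.134]))
for n in('top','scene'):
    im,d=camera(n);u,v=proj(n,bed([.05,0,.13]))[0].astype(int);a=im[v-60:v+60,u-80:u+80]
    cv2.imwrite(f'pics/g1_{n}.png',cv2.resize(a,None,fx=4.5,fy=4.5,interpolation=cv2.INTER_CUBIC)[:,:,::-1])
E
```

```text
clock: 3.1
position: [0.4919, 0.0133, 0.1865]
ee_rot: [-0.165, 0.986, -0.002, 0.001]
ft_force: [-0.1, 0.4, 0.2]
grip_width: 0.47
clk 3.1 shift [ 0.04  0.02 -0.04] turn [-0.03  0.01  0.02] | after turn [ 0.04  0.02 -0.04] grasp bed [ 52.   33.2 132.5] F [-0.1  0.4  0.2] w 0.47
```

View pics/g1_scene.png

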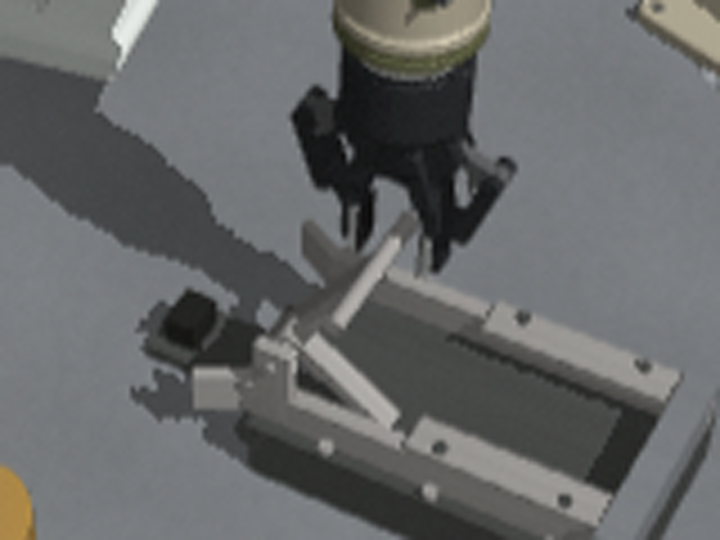

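View pics/g1_top.png

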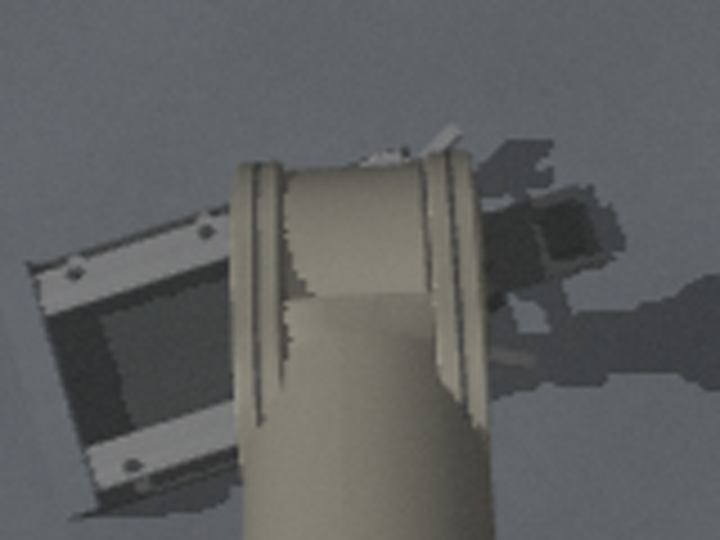

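```bash
python3 -m crank '0 0 0 0 0 0 17;0 0 0 0 0 0 17;0 -0.31 -0.18 0 0 0 17;0 -0.31 -0.14 0 0 0 17;0 -0.31 -0.09 0 0 0 17;0 -0.31 -0.06 0 0 0 17;0 -0.31 -0.03 0 0 0 17;0 -0.31 0 0 0 0 17;0 -0.31 0.04 0 0 0 17;0 -0.31 0.08 0 0 0 17' 25
python3 - <<'E'
from h import *
go(bed([-.046,.035,.149]))
E
```

```text
clock: 4.2
position: [0.528, -0.0917, 0.208]
ee_rot: [-0.164, 0.987, -0.003, 0.004]
ft_force: [0.3, -1.0, -0.2]
grip_width: 0.201
clk 4.2 shift [0.05 0.32 0.12] turn [-0.05  0.05 -0.  ] | after turn [0.05 0.32 0.13] grasp bed [-59.2  32.7 154. ] F [ 0.3 -1.  -0.2] w 0.201
```

```bash
python3 -m crank '0 -0.1 0.25 0 0 0 17;0 -0.18 0.15 0 0 0 17;0 -0.18 0.17 0 0 0 17;0 -0.18 0.2 0 0 0 17;0 -0.17 0.2 0 0 0 17;0 -0.14 0.22 0 0 0 17;0 -0.12 0.22 0 0 0 17;0 -0.1 0.22 0 0 0 17;0 -0.08 0.2 0 0 0 17;0 0 0 0 0 0 17'
python3 - <<'E'
from h import *
go(bed([-.119,.035,.080]))
E
```

```text
clock: 5.2
position: [0.5465, -0.1486, 0.1287]
ee_rot: [-0.161, 0.987, -0.005, 0.004]
ft_force: [0.4, -2.2, -0.9]
grip_width: 0.2
clk 5.2 shift [ 0.02 -0.01 -0.13] turn [-0.08  0.05 -0.04] | after turn [ 0.02 -0.01 -0.13] grasp bed [-119.2   33.6   74.7] F [ 0.4 -2.2 -0.9] w 0.2
```

```bash
python3 -m crank '0 -0.07 0.2 0 0 0 17;0 -0.06 0.2 0 0 0 17;0 -0.04 0.2 0 0 0 17;0 0 0.1 0 0 0 17;0 0 0 0 0 0 17;0 0 0 0 0 0 17;0 0 0 0 0 0 35;0 0 0 0 0 0 35;0 0 -0.3 0 0 0 35;0 0 -0.6 0 0 0 35'
python3 - <<'E'
from h import *
go(bed([-.127,.035,.045]))
E
```

```text
clock: 6.2
position: [0.5472, -0.1528, 0.1338]
ee_rot: [-0.162, 0.987, -0.003, 0.002]
ft_force: [0.2, -0.5, 0.1]
grip_width: 0.413
clk 6.2 shift [ 0.01 -0.1   0.87] turn [-0.05  0.02 -0.02] | after turn [ 0.01 -0.11  0.87] grasp bed [-123.1   34.5   79.8] F [ 0.2 -0.5  0.1] w 0.413
```

Lift clear and head for the die holder.

```bash
python3 -m crank '0 0 -1 0 0 0 40;0 0 -1 0 0 0 40;0 0 -0.5 0 0 0 40;0 -0.5 0 0 0 0 40;0 -1 0 0 0 0 40;0 -1 0 0 0 0 40;0 -1 0 0 0 0 40;0 -1 0 0 0 0 40;0 -0.4 0 0 0 0 40;0 0 0 0 0 0 40'
python3 - <<'E'
from h import *
go([.4337,-.4102,.15],2.0646)
for n in('top','scene'):
    im,d=camera(n);u,v=proj(n,bed([-.05,0,.04]))[0].astype(int);a=im[v-60:v+60,u-80:u+80]
    cv2.imwrite(f'pics/g2_{n}.png',cv2.resize(a,None,fx=4.5,fy=4.5,interpolation=cv2.INTER_CUBIC)[:,:,::-1])
    if n=='top':
        P=cloud(n,d)
        for x in(-.12,-.09,-.06,-.03): 
            q=proj(n,bed([x,0,.045]))[0].round().astype(int);print(x,P[q[1]-1:q[1]+2,q[0]-1:q[0]+2,2].mean().round(4))
E
```

```text
clock: 7.2
position: [0.6135, -0.3435, 0.2563]
ee_rot: [-0.165, 0.986, -0.005, 0.009]
ft_force: [-0.2, 0.0, 0.5]
grip_width: 0.472
clk 7.2 shift [ 4.81 -0.1   1.23] turn [-0.11  0.11 -1.17] | after turn [4.75 0.66 1.31] grasp bed [-325.4   32.7  202.3] F [-0.2  0.   0.5] w 0.472
-0.12 0.0443
-0.09 0.043
-0.06 0.0441
-0.03 0.1857
```

View pics/g2_scene.png

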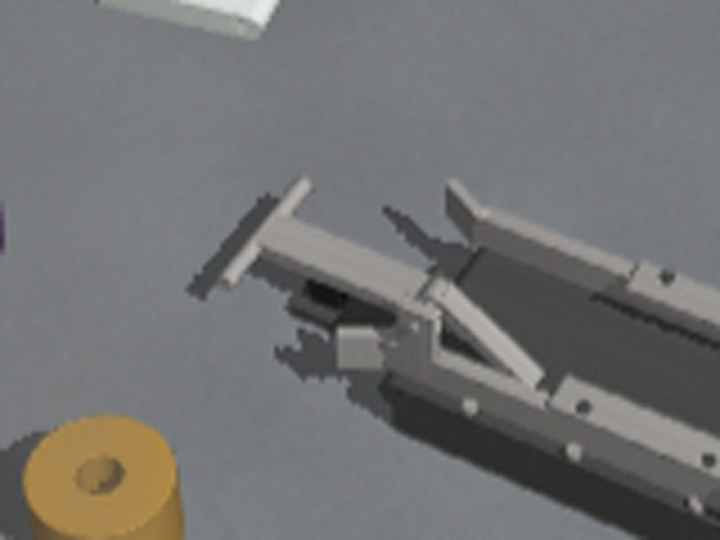

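View pics/g2_top.png

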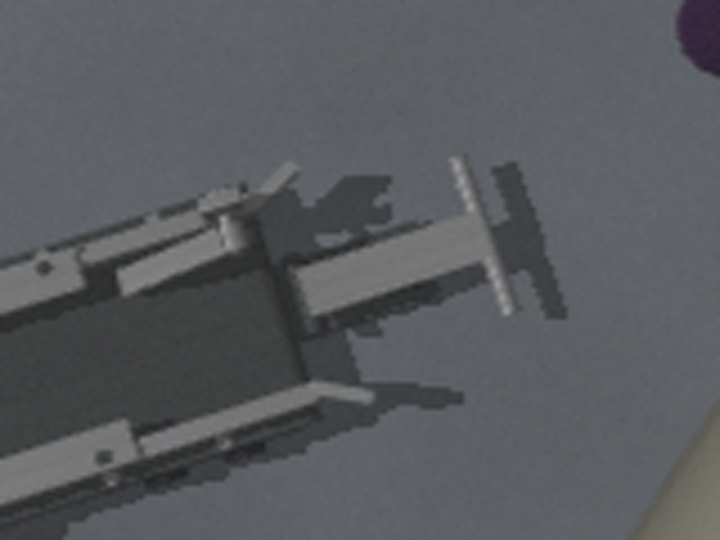

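```bash
python3 -m crank '0.5 0 0 -0.1 0.1 -0.6 40;0.8 0 0 0 0 -0.57 40;1 0.1 0 0 0 0 40;1 0.2 0.1 0 0 0 40;0.8 0.2 0.3 0 0 0 40;0.4 0.1 0.4 0 0 0 40;0.1 0.05 0.4 0 0 0 40;0 0 0 0 0 0 40;0 0 0 0 0 0 40;0 0 0 0 0 0 40'
python3 - <<'E'
from h import *
go([.4337,-.4102,.053],2.0646)
E
```

```text
clock: 8.3
position: [0.4483, -0.3778, 0.2107]
ee_rot: [-0.238, 0.971, -0.0, -0.002]
ft_force: [0.3, 0.4, 0.6]
grip_width: 0.467
clk 8.3 shift [ 0.69 -0.55  2.59] turn [ 0.   -0.02 -0.1 ] | after turn [ 0.71 -0.54  2.59] grasp bed [-303.7  201.1  156.7] F [0.3 0.4 0.6] w 0.467
```

```bash
python3 -m crank '0.35 -0.25 0 0 0 -0.1 40;0.33 -0.25 0 0 0 0 40;0 0 0 0 0 0 40;0 0 0.3 0 0 0 40;0 0 0.5 0 0 0 40;0 0 0.4 0 0 0 40;0 0 0.3 0 0 0 40;0 0 0 0 0 0 40;0 0 0 0 0 0 40;0 0 0 0 0 0 40'
python3 - <<'E'
from h import *
go([.4337,-.4102,.053],2.0646)
for n in('top','scene'):
    im,d=camera(n);u,v=proj(n,[.433,-.41,.05])[0].astype(int);v=max(v,60);a=im[v-60:v+60,u-80:u+80]
    cv2.imwrite(f'pics/g3_{n}.png',cv2.resize(a,None,fx=4.5,fy=4.5,interpolation=cv2.INTER_CUBIC)[:,:,::-1])
E
```

```text
clock: 9.3
position: [0.4438, -0.3996, 0.1509]
ee_rot: [-0.253, 0.967, -0.003, -0.0]
ft_force: [-0.0, 0.2, 1.0]
grip_width: 0.467
clk 9.3 shift [ 0.35 -0.1   1.1 ] turn [-0.03 -0.01  0.13] | after turn [ 0.35 -0.11  1.1 ] grasp bed [-323.2  212.4   96.9] F [-0.   0.2  1. ] w 0.467
```

View pics/g3_scene.png

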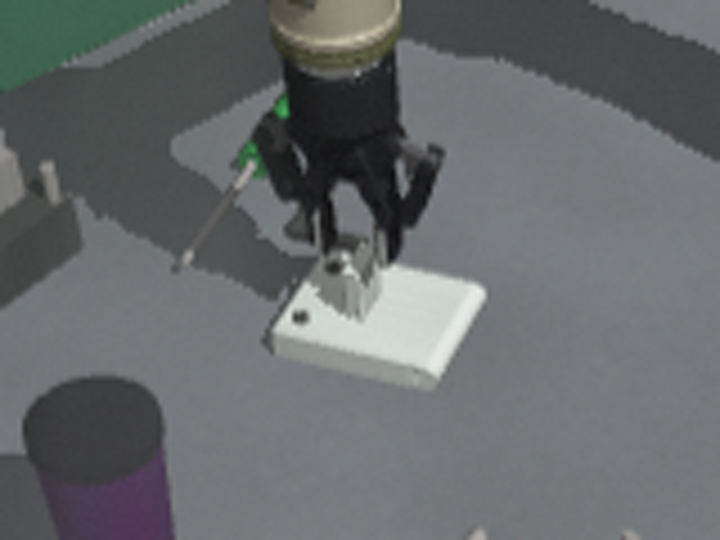

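```bash
python3 -m crank '0.25 -0.08 0 0 0 0.1 40;0.1 0 0 0 0 0 40;0 0 0 0 0 0 40;0 0 0.3 0 0 0 40;0 0 0.3 0 0 0 40;0 0 0.25 0 0 0 40;0 0 0.2 0 0 0 40;0 0 0 0 0 0 40;0 0 0 0 0 0 40;0 0 0 0 0 0 40'
python3 - <<'E'
from h import *
go([.4337,-.4102,.053],2.0646)
E
```

```text
clock: 10.4
position: [0.4318, -0.4111, 0.1054]
ee_rot: [-0.245, 0.969, -0.003, -0.0]
ft_force: [0.4, 0.7, 0.9]
grip_width: 0.466
clk 10.4 shift [-0.05 -0.   -0.04] turn [-0.04 -0.01  0.01] | after turn [-0.05 -0.   -0.04] grasp bed [-330.2  227.4   51.4] F [0.4 0.7 0.9] w 0.466
```

```bash
python3 -m crank '0 0 0 0 0 0 30;0 0 0 0 0 0 20;0 0 0 0 0 0 8;0 0 0 0 0 0 8;0 0 0 0 0 0 8;0 0 0 0 0 0 8;0 0 0 0 0 0 8;0 0 -0.2 0 0 0 8;0 0 -0.5 0 0 0 8;0 0 -0.5 0 0 0 8' 80
python3 - <<'E'
from h import *
go(bed([-.110,0,.15]))
for n in('top','scene'):
    im,d=camera(n);u,v=proj(n,[.433,-.41,.05])[0].astype(int);v=max(v,60);a=im[v-60:v+60,u-80:u+80]
    cv2.imwrite(f'pics/g4_{n}.png',cv2.resize(a,None,fx=4.5,fy=4.5,interpolation=cv2.INTER_CUBIC)[:,:,::-1])
E
```

```text
clock: 11.4
position: [0.43, -0.4093, 0.1525]
ee_rot: [-0.245, 0.969, 0.0, -0.002]
ft_force: [0.5, -0.1, -5.1]
grip_width: 0.154
clk 11.4 shift [-6.53  4.42 -1.31] turn [ 0.01 -0.03  1.19] | after turn [-5.71  5.44 -1.29] grasp bed [-327.6  228.7   98.5] F [ 0.5 -0.1 -5.1] w 0.154
```

View pics/g4_scene.png

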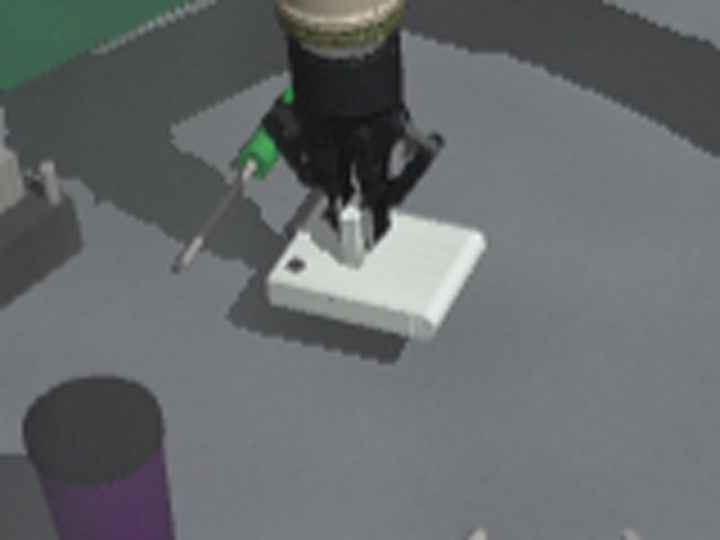

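```bash
python3 -m crank '0 0 -0.4 0 0 0.3 8;0 0 -0.5 0 0 0.5 8;0 0 -0.4 0 0 0.4 8;-0.3 0.3 0 0 0 0 8;-0.6 0.6 0 0 0 0 8;-0.8 0.8 0 0 0 0 8;-0.8 0.8 0 0 0 0 8;-0.6 0.6 0 0 0 0 8;-0.3 0.3 0 0 0 0 8;0 0 0 0 0 0 8'
python3 - <<'E'
from h import *
go(bed([-.110,0.002,.15]))
E
```

```text
clock: 12.5
position: [0.5157, -0.2321, 0.1977]
ee_rot: [-0.157, 0.988, 0.001, -0.004]
ft_force: [-0.2, -0.7, -5.0]
grip_width: 0.151
clk 12.5 shift [-2.18  1.97 -0.17] turn [ 0.03 -0.06 -0.09] | after turn [-2.2   1.94 -0.16] grasp bed [-187.5   90.6  143.7] F [-0.2 -0.7 -5. ] w 0.151
```

```bash
python3 -m crank '-0.3 0.3 0 0 0 0 8;-0.6 0.5 0 0 0 -0.1 8;-0.6 0.5 0 0 0 0 8;-0.4 0.4 0 0 0 0 8;-0.2 0.15 0 0 0 0 8;0 0 0 0 0 0 8;0 0 0 0 0 0 8;0 0 0 0 0 0 8;0 0 0 0 0 0 8;0 0 0 0 0 0 8'
python3 - <<'E'
from h import *
go(bed([-.110,0.002,.0964]))
E
```

```text
clock: 13.5
position: [0.568, -0.1427, 0.1902]
ee_rot: [-0.159, 0.987, 0.0, -0.01]
ft_force: [0.1, 0.5, -4.9]
grip_width: 0.152
clk 13.5 shift [-0.26  0.25  0.99] turn [ 0.03 -0.14 -0.07] | after turn [-0.24  0.25  1.  ] grasp bed [-119.7   12.8  136.2] F [ 0.1  0.5 -4.9] w 0.152
```

```bash
python3 -m crank '-0.15 0.12 0 0 -0.14 -0.07 8;-0.1 0.1 0 0 0 0 8;0 0 0.2 0 0 0 8;0 0 0.2 0 0 0 8;0 0 0.15 0 0 0 8;0 0 0 0 0 0 8;0 0 0 0 0 0 8;0 0 0 0 0 0 8;0 0 0 0 0 0 8;0 0 0 0 0 0 8'
python3 - <<'E'
from h import *
go(bed([-.110,0.002,.0964]))
for n in('top','scene'):
    im,d=camera(n);u,v=proj(n,bed([-.08,0,.06]))[0].astype(int);v=max(v,60);a=im[v-60:v+60,u-80:u+80];print(u-80,v-60)
    cv2.imwrite(f'pics/g5_{n}.png',cv2.resize(a,None,fx=4.5,fy=4.5,interpolation=cv2.INTER_CUBIC)[:,:,::-1])
E
```

```text
clock: 14.5
position: [0.5748, -0.131, 0.1659]
ee_rot: [-0.163, 0.987, 0.002, 0.001]
ft_force: [-0.1, -0.1, -5.6]
grip_width: 0.151
clk 14.5 shift [0.01 0.02 0.39] turn [ 0.03  0.01 -0.01] | after turn [0.01 0.03 0.39] grasp bed [-110.8    1.4  111.9] F [-0.1 -0.1 -5.6] w 0.151
230 169
197 123
```

View pics/g5_scene.png

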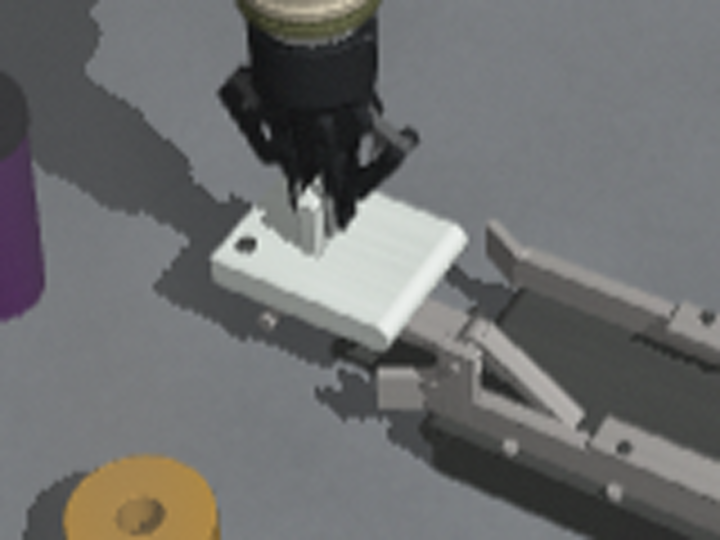

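View pics/g5_top.png

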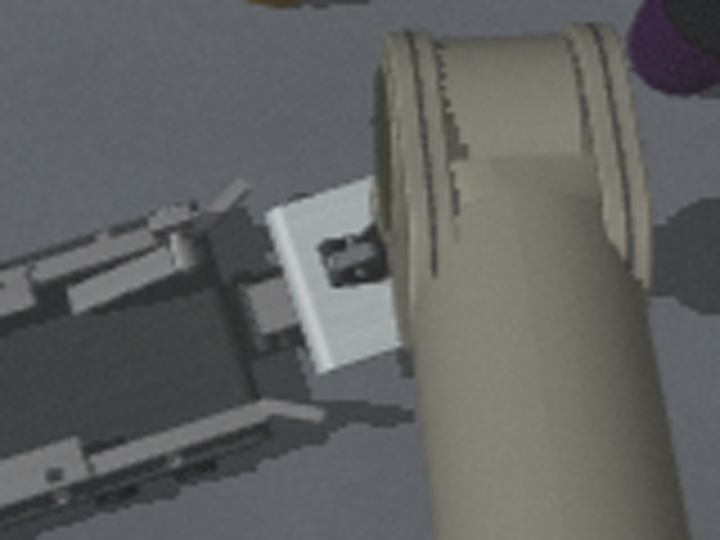

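Run:
```python
from h import *
def f(n,o,pts,z):
    for p in pts:
        w=ray(n,[(o[0]-.5+(p[0]+.5)/4.5,o[1]-.5+(p[1]+.5)/4.5)],z)[0];print(n,p,(tobed(w)*1000).round(1))
f('top',(230,169),[(275,210),(372,178),(326,370),(398,345)],.0825)
f('scene',(197,123),[(213,262),(370,330),(375,195),(460,230)],.0825)
```

```text
top (275, 210) [-40.8 -49.   82.5]
top (372, 178) [-101.   -49.3   82.5]
top (326, 370) [-39.2  49.1  82.5]
top (398, 345) [-83.5  48.4  82.5]
scene (213, 262) [-158.4  -54.1   82.5]
scene (370, 330) [-43.6 -55.5  82.5]
scene (375, 195) [-98.9  45.8  82.5]
scene (460, 230) [-36.   45.   82.5]
```

```bash
python3 -m crank '0 0 0.1 0 0 0 8;0 0 0.1 0 0 0 8;0 0 0.08 0 0 0 8;0 0 0 0 0 0 8;0 0 0 0 0 0 8;0 0 0 0 0 0 8;0 0 0 0 0 0 8;0 0 0 0 0 0 8;0 0 0 0 0 0 8;0 0 0 0 0 0 8'
python3 - <<'E'
from h import *
go(bed([-.110,0.002,.0964]))
E
```

```text
clock: 15.6
position: [0.5749, -0.131, 0.1539]
ee_rot: [-0.163, 0.987, 0.002, 0.001]
ft_force: [-0.5, 0.0, -6.2]
grip_width: 0.152
clk 15.6 shift [0.02 0.03 0.09] turn [ 0.03  0.02 -0.01] | after turn [0.02 0.03 0.09] grasp bed [-110.9    1.2   99.9] F [-0.5  0.  -6.2] w 0.152
```

```bash
python3 -m crank '0 0 0.06 0 0 0 8;0 0 0.04 0 0 0 8;0 0 0 0 0 0 8;0 0 0 0 0 0 8;0 0 0 0 0 0 8;0 0 0 0 0 0 8;0 0 0 0 0 0 8;0 0 0 0 0 0 8;0 0 0 0 0 0 8;0 0 0 0 0 0 8'
python3 - <<'E'
from h import *
go(bed([-.110,0.002,.0964]))
for n in('top','scene'):
    im,d=camera(n);u,v=proj(n,bed([-.08,0,.06]))[0].astype(int);v=max(v,60);a=im[v-60:v+60,u-80:u+80];print(u-80,v-60)
    cv2.imwrite(f'pics/g6_{n}.png',cv2.resize(a,None,fx=4.5,fy=4.5,interpolation=cv2.INTER_CUBIC)[:,:,::-1])
E
```

```text
clock: 16.6
position: [0.5756, -0.1308, 0.1516]
ee_rot: [-0.163, 0.987, 0.001, 0.001]
ft_force: [-1.1, -0.7, -2.3]
grip_width: 0.152
clk 16.6 shift [0.03 0.03 0.03] turn [ 0.02  0.02 -0.01] | after turn [0.03 0.03 0.03] grasp bed [-111.     0.5   97.6] F [-1.1 -0.7 -2.3] w 0.152
230 169
197 123
```

View pics/g6_scene.png

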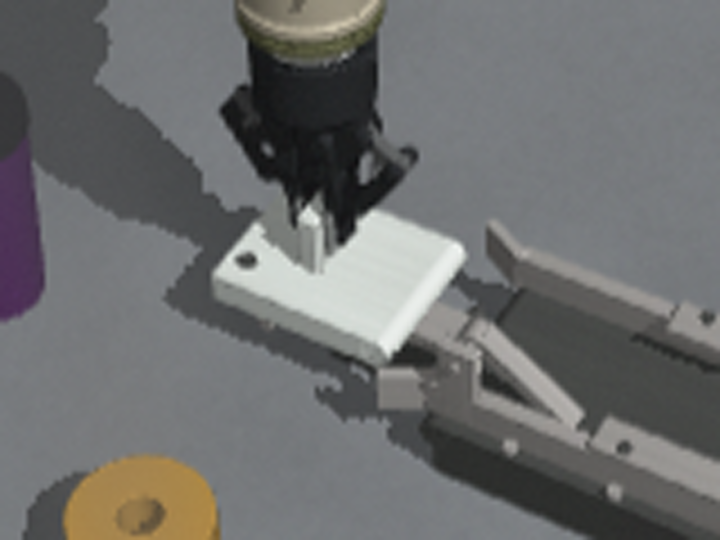

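Run:
```python
from h import *
def f(n,o,pts,z):
    for p in pts:
        w=ray(n,[(o[0]-.5+(p[0]+.5)/4.5,o[1]-.5+(p[1]+.5)/4.5)],z)[0];print(n,p,(tobed(w)*1000).round(1))
f('scene',(197,123),[(213,278),(368,347),(375,208),(457,243)],.067)
# rail inner top edges near mouth
f('scene',(197,123),[(515,252),(640,302),(475,392),(580,428),(500,222),(420,372)],.07)
```

```text
scene (213, 278) [-159.8  -54.2   67. ]
scene (368, 347) [-44.8 -56.6  67. ]
scene (375, 208) [-100.9   48.7   67. ]
scene (457, 243) [-39.3  47.   67. ]
scene (515, 252) [-1.8 55.4 70. ]
scene (640, 302) [86.3 55.2 70. ]
scene (475, 392) [ 31.2 -58.6  70. ]
scene (580, 428) [ 99.1 -52.8  70. ]
scene (500, 222) [-22.6  74.1  70. ]
scene (420, 372) [ -5.6 -60.9  70. ]
```

View pics/g6_top.png

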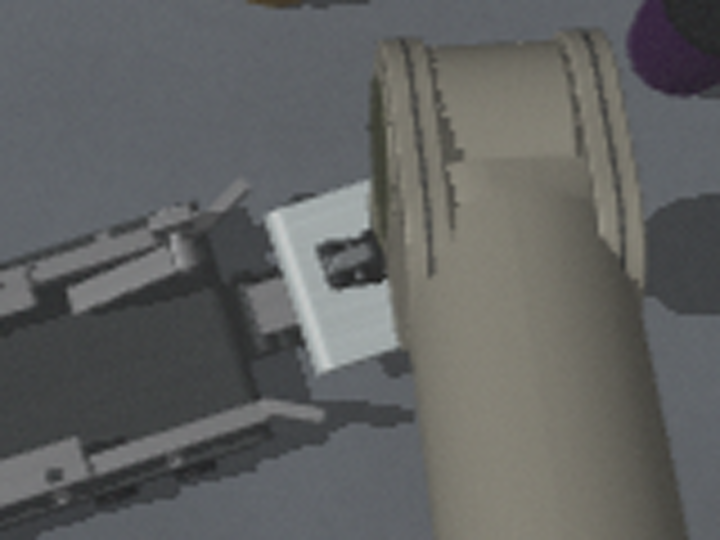

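```bash
python3 -m crank '0.04 0 0 0 0 -0.15 8;0 0 0 0 0 0 8;0 0.2 0 0 0 0 8;0 0.25 0 0 0 0 8;0 0.25 0 0 0 0 8;0 0.25 0 0 0 0 8;0 0.2 0 0 0 0 8;0 0.1 0 0 0 0 8;0 0 0 0 0 0 8;0 0 0 0 0 0 8'
python3 - <<'E'
from h import *
go(bed([-.05,0.0015,.0964]),BT+.021)
for n in('top','scene'):
    im,d=camera(n);u,v=proj(n,bed([-.03,0,.06]))[0].astype(int);v=max(v,60);a=im[v-60:v+60,u-80:u+80];print(u-80,v-60)
    cv2.imwrite(f'pics/g7_{n}.png',cv2.resize(a,None,fx=4.5,fy=4.5,interpolation=cv2.INTER_CUBIC)[:,:,::-1])
E
```

```text
clock: 17.7
position: [0.5553, -0.0791, 0.1517]
ee_rot: [-0.176, 0.984, 0.001, 0.002]
ft_force: [1.6, -0.8, -5.6]
grip_width: 0.155
clk 17.7 shift [-0.05  0.14  0.03] turn [0.01 0.03 0.02] | after turn [-0.04  0.14  0.03] grasp bed [-55.5   2.9  97.7] F [ 1.6 -0.8 -5.6] w 0.155
212 175
213 130
```

View pics/g7_scene.png

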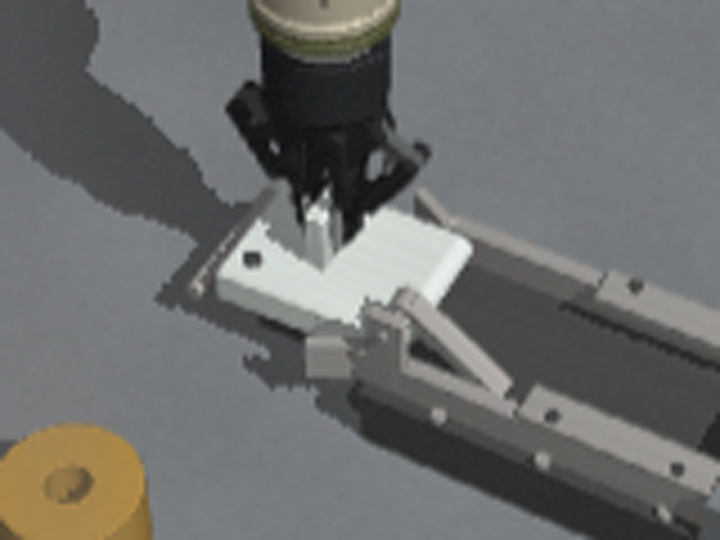

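View pics/g7_top.png

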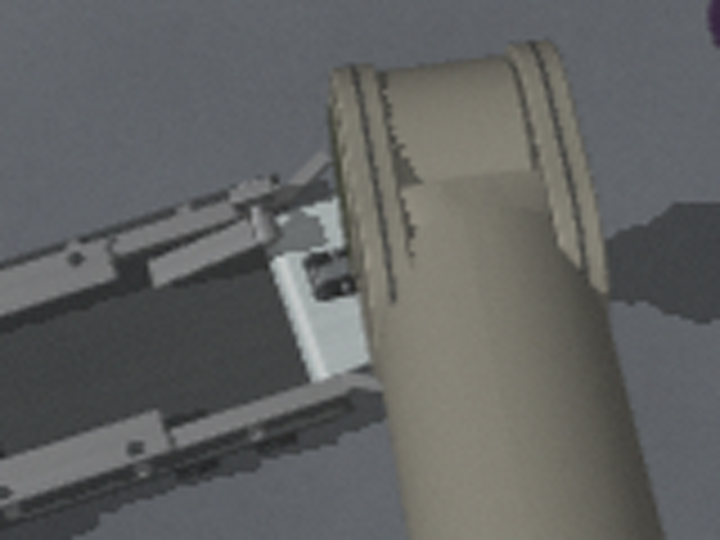

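```bash
python3 -m crank '-0.03 0 0 0 0 0 8;0 0.2 0 0 0 0 8;0 0.25 0 0 0 0 8;0 0.25 0 0 0 0 8;0 0.25 0 0 0 0 8;0 0.2 0 0 0 0 8;0 0.1 0 0 0 0 8;0 0 0 0 0 0 8;0 0 0 0 0 0 8;0 0 0 0 0 0 8'
python3 - <<'E'
from h import *
go(bed([0,0.0015,.0964]),BT+.021)
for n in('scene',):
    im,d=camera(n);u,v=proj(n,bed([0.03,0,.06]))[0].astype(int);v=max(v,60);a=im[v-60:v+60,u-80:u+80]
    cv2.imwrite(f'pics/g8_{n}.png',cv2.resize(a,None,fx=4.5,fy=4.5,interpolation=cv2.INTER_CUBIC)[:,:,::-1])
E
```

```text
clock: 18.8
position: [0.5377, -0.0279, 0.1517]
ee_rot: [-0.175, 0.985, 0.001, 0.002]
ft_force: [0.7, -0.1, -4.6]
grip_width: 0.152
clk 18.8 shift [-0.04  0.04  0.03] turn [0.01 0.03 0.02] | after turn [-0.04  0.04  0.03] grasp bed [-1.5  3.  97.7] F [ 0.7 -0.1 -4.6] w 0.152
```

View pics/g8_scene.png

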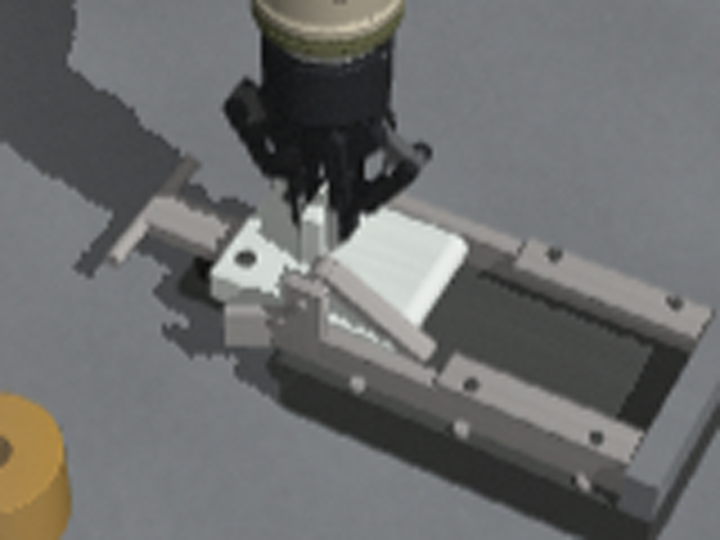

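```bash
python3 -m crank '0 0.15 0 0 0 0 8;0 0.2 0 0 0 0 8;0 0.2 0 0 0 0 8;0 0.2 0 0 0 0 8;0 0.2 0 0 0 0 8;0 0.1 0 0 0 0 8;0 0 0 0 0 0 8;0 0 0 0 0 0 8;0 0 0 0 0 0 8;0 0 0 0 0 0 8'
python3 - <<'E'
from h import *
go(bed([0.05,0.0015,.0964]),BT+.021)
for n in('scene',):
    im,d=camera(n);u,v=proj(n,bed([0.06,0,.06]))[0].astype(int);v=max(v,60);a=im[v-60:v+60,u-80:u+80]
    cv2.imwrite(f'pics/g9_{n}.png',cv2.resize(a,None,fx=4.5,fy=4.5,interpolation=cv2.INTER_CUBIC)[:,:,::-1])
E
```

```text
clock: 19.85
position: [0.5228, 0.0147, 0.1521]
ee_rot: [-0.175, 0.985, 0.001, 0.003]
ft_force: [2.4, 1.3, -5.2]
grip_width: 0.153
clk 19.85 shift [-0.06  0.16  0.04] turn [0.01 0.05 0.01] | after turn [-0.06  0.16  0.04] grasp bed [43.6  3.2 98.1] F [ 2.4  1.3 -5.2] w 0.153
```

View pics/g9_scene.png

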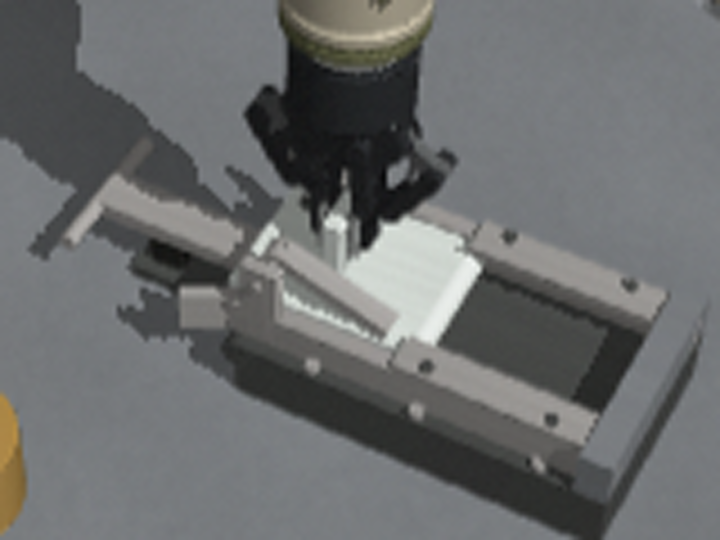

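```bash
python3 -m crank '-0.04 0.1 0.04 0 0 0 8;0 0.2 0.02 0 0 0 8;0 0.2 0 0 0 0 8;0 0.2 0 0 0 0 8;0 0.2 0 0 0 0 8;0 0.2 0 0 0 0 8;0 0.1 0 0 0 0 8;0 0 0 0 0 0 8;0 0 0 0 0 0 8;0 0 0 0 0 0 8'
python3 - <<'E'
from h import *
go(bed([0.10,0.0015,.0964]),BT+.021)
E
```

```text
clock: 20.9
position: [0.5083, 0.0583, 0.1518]
ee_rot: [-0.173, 0.985, -0.003, 0.003]
ft_force: [1.6, -1.3, -1.0]
grip_width: 0.15
clk 20.9 shift [-0.05  0.26  0.03] turn [-0.05  0.04 -0.02] | after turn [-0.05  0.26  0.04] grasp bed [89.2  3.  97.8] F [ 1.6 -1.3 -1. ] w 0.15
```

```bash
python3 -m crank '-0.02 0.15 0 0 0 0 8;0 0.2 0 0 0 0 8;0 0.2 0 0 0 0 8;0 0.2 0 0 0 0 8;0 0.2 0 0 0 0 8;0 0.15 0 0 0 0 8;0 0.1 0 0 0 0 8;0 0 0 0 0 0 8;0 0 0 0 0 0 8;0 0 0 0 0 0 8'
python3 - <<'E'
from h import *
go(bed([0.155,0.0015,.0964]),BT+.021)
for n in('scene',):
    im,d=camera(n);u,v=proj(n,bed([0.12,0,.06]))[0].astype(int);v=max(v,60);a=im[v-60:v+60,u-80:u+80]
    cv2.imwrite(f'pics/g10_{n}.png',cv2.resize(a,None,fx=4.5,fy=4.5,interpolation=cv2.INTER_CUBIC)[:,:,::-1])
E
```

```text
clock: 21.9
position: [0.4915, 0.1075, 0.1518]
ee_rot: [-0.173, 0.985, -0.003, 0.003]
ft_force: [0.7, -2.4, 0.9]
grip_width: 0.146
clk 21.9 shift [-0.05  0.33  0.03] turn [-0.05  0.04 -0.02] | after turn [-0.05  0.33  0.03] grasp bed [141.2   2.9  97.8] F [ 0.7 -2.4  0.9] w 0.146
```

View pics/g10_scene.png

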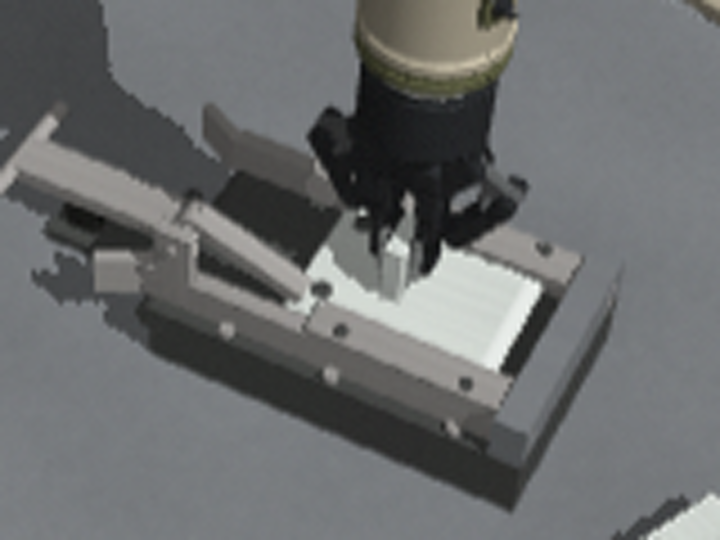

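```bash
python3 -m crank '0 0.1 0 0 0 0 8;0 0.1 0 0 0 0 8;0 0.08 0 0 0 0 8;0 0.05 0 0 0 0 8;0 0 0 0 0 0 8;0 0 0 0 0 0 8;0 0 0 0 0 0 8;0 0 0 0 0 0 8;0 0 0 0 0 0 8;0 0 0 0 0 0 8'
python3 - <<'E'
from h import *
go(bed([0.156,0.0015,.0964]),BT+.021)
for n in('scene',):
    im,d=camera(n);u,v=proj(n,bed([0.12,0,.06]))[0].astype(int);v=max(v,60);a=im[v-60:v+60,u-80:u+80]
    cv2.imwrite(f'pics/g11_{n}.png',cv2.resize(a,None,fx=4.5,fy=4.5,interpolation=cv2.INTER_CUBIC)[:,:,::-1])
E
```

```text
clock: 22.95
position: [0.4871, 0.1203, 0.1519]
ee_rot: [-0.172, 0.985, -0.003, 0.004]
ft_force: [2.3, -2.3, 0.6]
grip_width: 0.151
clk 22.95 shift [-0.04  0.02  0.04] turn [-0.06  0.04 -0.03] | after turn [-0.04  0.02  0.04] grasp bed [154.6   2.9  97.9] F [ 2.3 -2.3  0.6] w 0.151
```

View pics/g11_scene.png

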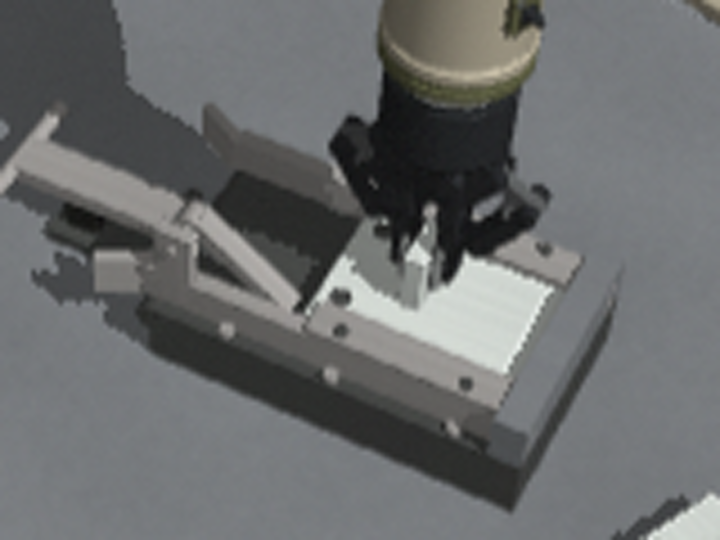

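```bash
python3 -m crank '0 0 0 0 0 0 18;0 0 0 0 0 0 25;0 0 0 0 0 0 32;0 0 0 0 0 0 36;0 0 -0.2 0 0 0 36;0 0 -0.4 0 0 0 36;0 0 -0.6 0 0 0 36;0 0 -0.8 0 0 0 36;0 0 -1 0 0 0 36;0 0 -0.5 0 0 0 36' 
python3 -m crank '0 0.5 0 0 0 0 36;0 1 0 0 0 0 36;0 1 0 0 0 0 36;0 1 0 0 0 0 36;0 1 0 0 0 0 36;0 1 0 0 0 0 36;0 0.5 0 0 0 0 36;0 0 0 0 0 0 36;0 0 0 0 0 0 36;0 0 0 0 0 0 36'
python3 - <<'E'
from h import *
go(bed([0.156,0.0015,.0964]))
for n in('top','scene'):
    im,d=camera(n);u,v=proj(n,bed([0.09,0,.06]))[0].astype(int);v=max(v,60);a=im[v-60:v+60,u-80:u+80];print(u-80,v-60)
    cv2.imwrite(f'pics/g12_{n}.png',cv2.resize(a,None,fx=4.5,fy=4.5,interpolation=cv2.INTER_CUBIC)[:,:,::-1])
    cv2.imwrite(f'pics/full_{n}.png',im[:,:,::-1])
E
```

```text
clock: 24.0
position: [0.4834, 0.123, 0.2963]
ee_rot: [-0.174, 0.985, -0.002, 0.001]
ft_force: [1.0, 0.1, -0.5]
grip_width: 0.425
clock: 25.0
position: [0.3993, 0.3564, 0.3054]
ee_rot: [-0.172, 0.985, -0.001, 0.007]
ft_force: [0.1, -0.4, -0.6]
grip_width: 0.423
clk 25.0 shift [-0.05 -6.26  3.9 ] turn [-0.03  0.09  0.13] | after turn [-0.21 -6.27  3.88] grasp bed [406.7   9.3 251.4] F [ 0.1 -0.4 -0.6] w 0.423
169 189
251 145
```

View pics/g12_scene.png

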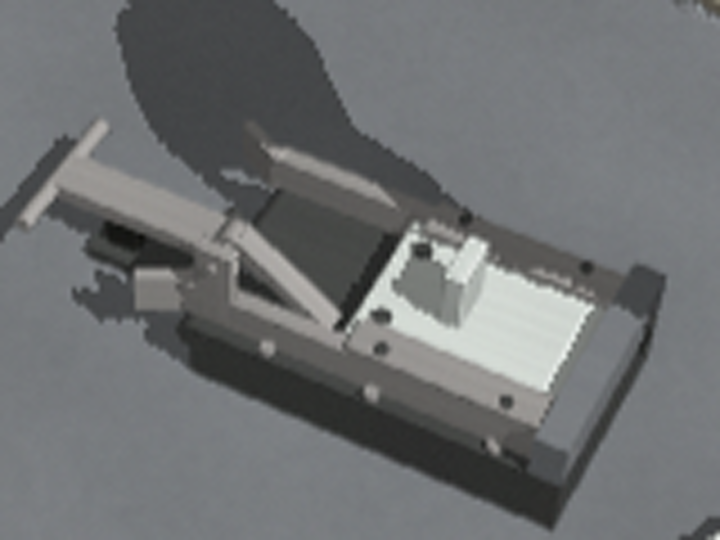

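View pics/g12_top.png

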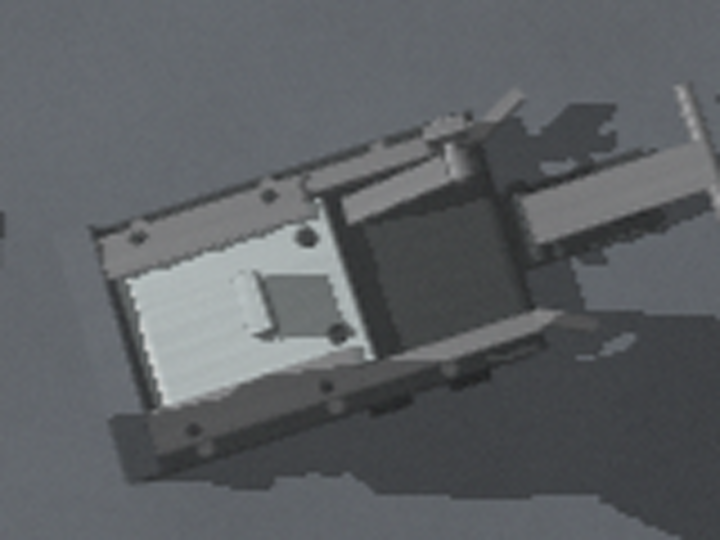

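View pics/full_top.png

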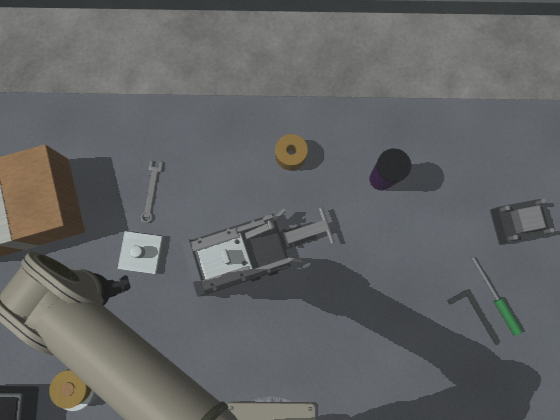

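Run:
```python
from h import *
for n,o,b in(('top',(169,189),(72,178)),('scene',(251,145),None)):
    im,d=camera(n);d0=np.load(n+'0.npy');P=cloud(n,d);P0=cloud(n,d0)
    for x in(.04,.055,.07,.08):
        zc=.045+.05-(x-.02)*.046/.065+.012
        u,v=proj(n,bed([x,-.038,zc]))[0].round().astype(int);s=np.s_[v-1:v+2,u-1:u+2,2];print(n,x,np.median(P[s]).round(4),np.median(P0[s]).round(4))
f=lambda p,z:(tobed(ray('top',[(169-.5+(p[0]+.5)/4.5,189-.5+(p[1]+.5)/4.5)],z)[0])*1000).round(1)
print(f((375,355),.067),f((322,203),.067),'bar nose-top',f((240,275),.112),f((258,335),.112),f((277,333),.112),f((260,270),.112))
```

```text
top 0.04 0.0932 0.093
top 0.055 0.0816 0.1367
top 0.07 0.0709 0.0716
top 0.08 0.0662 0.0635
scene 0.04 0.094 0.0947
scene 0.055 0.0814 0.0805
scene 0.07 0.0707 0.0726
scene 0.08 0.0643 0.0639
[98.4 48.5 67. ] [101.  -45.9  67. ] bar nose-top [155.7 -15.4 112. ] [156.   19.9 112. ] [145.5  22.2 112. ] [144.1 -14.6 112. ]
```

```bash
python3 -c "
from workcell import hand_in
print(hand_in())"
```

```text
the job is handed in; nothing more can be done
None
```

The job is handed in after about 25 s of the 72 s allowed; no verdict was reported.

I swung the support open by its bar, set the die holder on it and slid it in nose first. The plate lifted the catch itself. I then opened the fingers and drew the arm back.

What the last checks showed:
- **Support:** it still lies flat outside in the last pictures; depth readings taken just after it was swung open put its top at about 44 mm.
- **Catch:** it dropped behind the tail, and its depth readings are within about 3 mm of those from the start. One top reading, at bed x = 55 mm, could not be compared because something else covered that point at the start. The gripper stayed clear of the catch in every picture.
- **Die holder:** the tail is at about bed x = 98 to 101 mm, against the 96 mm it had to pass. The grip is at about x = 150 to 155 mm, up to 4 mm off the middle line, turned by under 2 degrees.
- **Bystanders:** the spare plate, tumbler, foil roll and wrench look unmoved in the top picture. I did not measure their positions again.

Two measurements disagreed slightly. The two cameras differed by about 3 to 4 mm on the sideways position of the plate while it was on the support, so I took a value between them. At the end, the tail put the plate about 1 mm left of the middle line and the bar 2 to 4 mm. The plate also seems to stand 2 to 7 mm short of the end stop, which is within the allowed range.

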